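# Check a depth probe on its gauge feet and spring setter

### The job

Check the depth probe: take it by its square grip from the wooden stand, rest its tip for a moment on the brass top of the low red gauge foot, then on the brass top of the tall blue one. Then put the nose into the grey spring setter and press the sprung brass plunger straight down until the probe's collar sits squarely on the steel stop ring, and finish still gripping the probe and pressing it firmly against that stop - do not let go. Do not ram the probe into anything, and leave the black loupe, the tin and the wire spool where they are.

Things in the scene. Friction and masses are not known exactly. Their poses are not given: they have to be found in the camera images.
- probe: depth probe, about 0.12 kg, 81 mm long, upright in the wooden stand. Origin at the flat tip of its nose, z up along it. From the tip: steel nose 8 mm in diameter; steel collar 26 mm in diameter from 14 to 20 mm; dark neck 14 mm in diameter; square aluminium grip 18 x 18 mm from 30 to 75 mm; black cap to 81 mm. The collar's underside rests on the stand; it lifts straight out
- probe_grip (a point): the middle of the probe's square grip, 50 mm above its tip on its axis; x and y axes square to the grip's faces, z up
- probe_tip (a point): the tip of the probe's nose
- stand: fixed hardwood block 60 x 60 x 25 mm with a hole 11 mm wide and 20 mm deep in the middle of its top, in which the probe's nose stands at the start. Origin at the centre of its underside
- foot_low: fixed low gauge foot with a red body on a dark steel flange 52 mm in diameter, 20 mm high. Origin at the centre of its underside
- foot_low_top (a point): centre of the low red foot's flat brass top, 28 mm in diameter, 20 mm above the bench
- foot_tall: fixed tall gauge foot with a blue body on a dark steel flange 52 mm in diameter, 40 mm high. Origin at the centre of its underside
- foot_tall_top (a point): centre of the tall blue foot's flat brass top, 28 mm in diameter, 40 mm above the bench
- setter: fixed grey spring setter: upright tube 40 mm in diameter on a dark flange 60 mm in diameter, with a steel stop ring on top, 45 mm high. Origin at the centre of its underside. It may change places with the gauge feet
- rim_centre (a point): centre of the setter's bore at the height of the stop ring's top face, 45 mm above the bench; the bore is 16 mm in diameter
- stop_ring: the setter's steel stop ring, 36 mm outside and 16 mm inside diameter, 4 mm thick, fixed: the hard stop for the probe's collar. Origin at the centre of its underside, 41 mm above the bench
- plunger (a joint): travel of the sprung brass plunger (14 mm in diameter) in the setter's bore, in m: 0 = up, top 2 mm below the stop ring's top face; grows as it is pressed down. It pushes back with 2 N at 0 and 0.5 N more per mm. With the probe's collar on the stop ring it reads 0.012 and pushes with 8 N, enough to lift the probe if let go; any further push goes into the ring
- black_loupe: black loupe, 34 mm in diameter, 26 mm high, loose, not to be disturbed. Origin at the centre of its underside
- round_tin: round tin, 69 mm in diameter, 25 mm high, loose, not to be disturbed. Origin at the centre of its underside
- wire_spool: spool of wire lying flat, 51 mm in diameter, 24 mm high, loose, not to be disturbed. Origin at the centre of its underside
Things that resemble listed ones, but are neither listed nor needed, are in the scene too. What is shaped like the probe but green or purple is not meant. Leave any green or purple look-alike of the setter alone.

How it is judged:
On the way, in this order (a step that is already met when the one before it is completed fails the run):
1. the gripped probe's tip rests on the low red foot's brass top (contact force between probe and foot_low above 0.3 N and horizontal distance between probe_tip and foot_low_top below 0.014 m and z of probe_tip in the frame of foot_low_top above -0.004 m and contact force between the fingers and probe above 1 N), for 0.1 s.
2. then the gripped probe's tip rests on the tall blue foot's brass top (contact force between probe and foot_tall above 0.3 N and horizontal distance between probe_tip and foot_tall_top below 0.014 m and z of probe_tip in the frame of foot_tall_top above -0.004 m and contact force between the fingers and probe above 1 N), for 0.1 s.
At the end, for the whole second after the job is handed in: fingers grip the probe, upright within 0.12 rad, its tip within 7 mm of the setter's axis; the plunger is pressed at least 10.5 mm and the collar bears on the stop ring with over 0.5 N; loupe, tin and wire spool within 20 mm of where they stood (value of joint plunger above 0.0105 m and contact force between probe and stop_ring above 0.5 N and horizontal distance between probe_tip and rim_centre below 0.007 m and angle between probe's own z axis and vertical below 0.12 rad and contact force between the fingers and probe above 1 N and distance of each of black_loupe, round_tin, wire_spool from where it was at the start of the episode below 0.02 m); the arm keeps its last pose, push and grip.
It fails at once if the probe is rammed into the spring setter (more than 60 N) (contact force between probe and setter above 60 N).
It fails at once if the probe is rammed into the low foot (more than 60 N) (contact force between probe and foot_low above 60 N).
It fails at once if the probe is rammed into the tall foot (more than 60 N) (contact force between probe and foot_tall above 60 N).
It fails at once if the loupe, the tin or the wire spool is moved more than 20 mm (distance of any of black_loupe, round_tin, wire_spool from where it was at the start of the episode above 0.02 m).
It also fails if it takes over 51 s, if anything falls off the work surface, if the arm or the gripper's body presses on something with over 40 N, if the wrist force passes 120 N, or if a joint passes its speed limit or range.

### The arm

A 6-joint arm with a two-finger parallel gripper is mounted at the origin on a cart in front of the work surface, level with it; the furniture and walls round the work are solid. World frame = base frame: x ahead of the robot, y to its left, z up, the work surface at z = 0. Lengths are in m, angles in rad, forces in N, time in s.
With the tool pointing down it reaches from about 0.3 to 0.875 m from the base axis. Payload 6.4 kg.
Tool frame: the origin (TCP) lies midway between the tips of the shut fingers; the grasp point (between the pads) lies 19 mm behind it; z points along the fingers, y is the direction in which the jaws open and shut (so a half turn about z gives the same grasp; the last joint's range is limited). The gripper opens to 85 mm and grips with 20 to 120 N. Pads are 22 mm wide; open, the fingers measure 114 mm over their backs; the gripper's body (76 mm by 85 mm) begins 54 mm behind the grasp point. The pads swing forward as they close: fully open they stand 13 mm farther back than shut.
Start: joints at [-1.377, 0.181, 1.607, -0, 1.354, -0.206], TCP at [0.224, -0.53, 0.231] pointing down, gripper open.
Joint ranges: [-2.99, 2.99], [-0.89, 2.07], [0.3, 2.58], [-1.14, 4.28], [0, 2.63], [-3.12, 3.12]. Speed limits (rad/s): [2.57, 2.57, 3.01, 3.14, 3.14, 3.14].

### API

Orientations are given as a unit quaternion [w, x, y, z].
In Python, from bench import ctrl gives the robot as it stands. The module is installed in compiled form; this text tells all that it offers.
- The arm moves only by the tool arm_command, never from a script. Its argument "plan" is one flat list of numbers, 4 for each row, row after row: the shift along the tool's x, y, z in mm, then the turn about the tool's z in rad. A call has 1 to 20 rows; each row shifts and turns the commanded pose from where the row before left it, along the tool's axes as they then stand; what a row does not reach is not made up. A row lasts 1/10 s, in which the tool goes at most 50 mm and 8.59 degrees, less where a joint would pass 70% of its speed; a pose out of reach is approached as far as the arm can. A call is refused whole if a number of a shift passes 50 or a number of a turn 0.15, either way. A call with a gripper value outside its range is refused whole. "grip" is the opening, from 0 (shut) to 1 (fully open), set as the call begins (left out, the last holds). The fingers move at their own pace and stop on an object; the grip force is fixed at half the most. Time passes only in rows, so rows that do not move let the fingers close. It gives the time, the measured TCP pose, the force and the opening at its end, in the units of the state.
- ctrl.get_obs(): the state, without advancing time (a new reading comes with each control period).
- ctrl.camera(name): name is "side" or "top" or "wrist"; returns a dict with "color" (480x640x3 uint8, red, green, blue), "camera_matrix" (3x3 intrinsics, pixels), "eye" and "attitude" of the camera in the world; the wrist camera has in their place "T_tool_cam" (4x4, takes a point from camera to tool coordinates, whose origin is the TCP and whose axes are the flange's). Camera axes: x right, y up, looking along -z (the intrinsics and any distortion apply to the point x, -y, -z); pixel columns grow to the right and rows downward; lengths in m; the calibration is good to about 2 mm. A picture is of the moment at which its call begins: read the wrist's pose just before it. There is no depth.
- ctrl.hand_in(): hands the job in, once; it reports no verdict.
The state is a dict: "time_s": time; "q": joint angles; "dq": joint speeds; "joint_efforts": joint torques, N m; "eef_pos": TCP position; "eef_rot": TCP orientation; "wrist_force": force on the tool from outside, world axes, zero at the start; "torque": the same for the moment, N m; "opening": opening from 0.0 (shut) to 1.0 (fully open).
Only numpy, scipy, OpenCV 4.12 (cv2) and the standard library are available. Lean on these libraries where they do the work, as an engineer would, in place of code of your own. Each camera call takes 0.05 s, during which the arm holds its last target. There are 200 camera calls.

## Working session

There is one attempt and no reset: what is moved stays moved. The work goes in short steps, Python scripts to look and compute and a tool call to move; the robot and the scene stay as the last step left them, time stands still between calls to the robot, and variables do not carry over. Pictures are saved under pics/ and viewed, about 8 in all and at most 12, crops included, and the job is handed in when it is done.

Besides the shell and the picture viewer there is one more tool, called after "Request:" by a JSON object that holds its "fn" and its "kwargs", one argument or row to a line. arm_command: Moves the arm, as the interface text tells. Its arguments: {"type":"object","properties":{"plan":{"type":"array","items":{"type":"number"}},"grip":{"type":"number"}},"required":["plan"]}

```bash
mkdir -p pics
cat > h.py <<'E'
import numpy as np, cv2
from bench import ctrl
def shot(n,f):
    o=ctrl.get_obs(); c=ctrl.camera(n); cv2.imwrite('pics/'+f,c['color'][:,:,::-1]); return o,c
E
python3 - <<'E'
from h import *
o=ctrl.get_obs(); print({k:np.round(v,4) for k,v in o.items()})
import pickle
D={}
for n in('top','side'):
    o,c=shot(n,n+'0.png'); D[n]=c
    print(n,{k:v for k,v in c.items() if k!='color'})
pickle.dump(D,open('cams.pkl','wb'))
E
```

```text
{'time_s': np.float64(0.0), 'q': array([-1.3774,  0.1815,  1.608 ,  0.    ,  1.3538, -0.2063]), 'dq': array([-0.0009, -0.0018,  0.0013,  0.0001,  0.0003, -0.0012]), 'joint_efforts': array([-3.0000e-04, -4.4487e+01, -3.5134e+01, -3.0000e-04,  9.0000e-03,
        0.0000e+00]), 'eef_pos': array([ 0.2237, -0.5291,  0.2304]), 'eef_rot': array([-9.000e-04,  9.801e-01,  1.985e-01,  0.000e+00]), 'wrist_force': array([ 0.1411,  0.2042, -0.1573]), 'torque': array([-0.0122, -0.0081,  0.0344]), 'opening': np.float64(1.0039)}
top {'camera_matrix': array([[608.38413407,   0.        , 323.29755719],
       [  0.        , 608.38413407, 238.37740861],
       [  0.        ,   0.        ,   1.        ]]), 'eye': array([0.25590902, 0.0683716 , 1.75537316]), 'attitude': array([ 0.71243947,  0.02972116, -0.08560301, -0.6958583 ])}
side {'camera_matrix': array([[533.10984275,   0.        , 325.24670419],
       [  0.        , 533.10984275, 242.71101243],
       [  0.        ,   0.        ,   1.        ]]), 'eye': array([0.41395036, 1.09884824, 0.6562069 ]), 'attitude': array([-0.04526279, -0.03888967,  0.51992508,  0.85212487])}
```

View pics/top0.png

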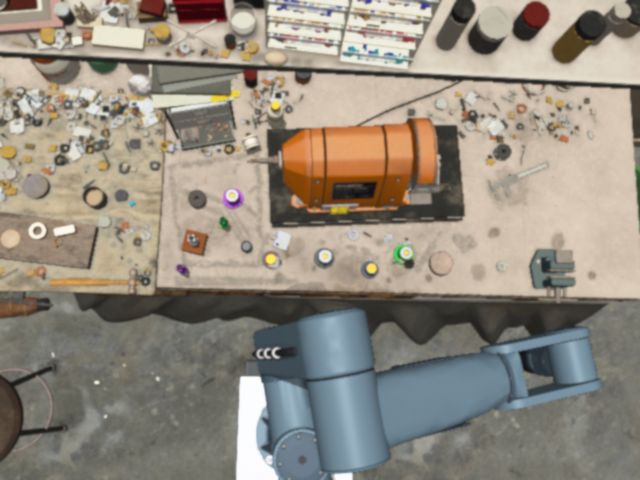

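View pics/side0.png

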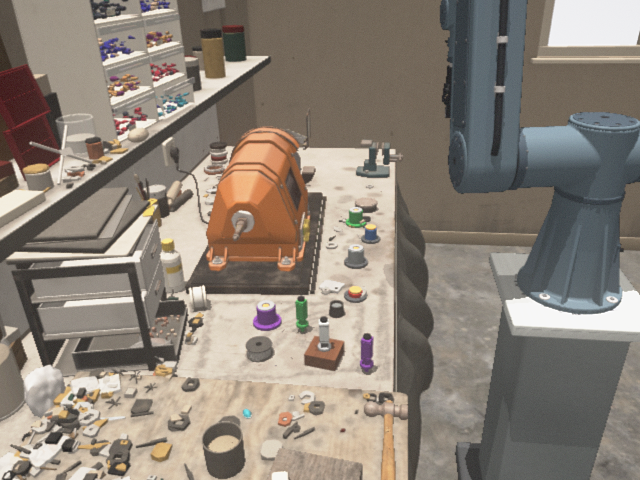

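The top view shows the probe on its stand at (194,241), the red foot at (271,259), the setter at (325,257) and the blue foot at (371,269). The loupe is at (247,246), the tin at (441,262) and the spool at (198,199). The green and purple look-alikes are at (224,224), (182,270), (232,197) and (404,253).

```bash
cat >> h.py <<'E'
from scipy.spatial.transform import Rotation as R
def rq(q): return R.from_quat([q[1],q[2],q[3],q[0]]).as_matrix()
def cam_pose(o,c):
    if 'eye' in c: return rq(c['attitude']),np.array(c['eye'])
    T=np.array(c['T_tool_cam']); r=rq(o['eef_rot'])
    return r@T[:3,:3], r@T[:3,3]+o['eef_pos']
def pix2w(o,c,u,v,z):
    K=c['camera_matrix']; d=c.get('distortion')
    Rm,p=cam_pose(o,c); x=np.linalg.solve(K,[u,v,1]); r=Rm@np.array([x[0],-x[1],-1.])
    return p+r*(z-p[2])/r[2]
def w2pix(o,c,w):
    Rm,p=cam_pose(o,c); x=Rm.T@(np.array(w)-p); k=c['camera_matrix']@np.array([x[0],-x[1],-x[2]]); return k[:2]/k[2]
E
python3 - <<'E'
from h import *; import pickle
D=pickle.load(open('cams.pkl','rb'))
for n,u,v,z in [('stand',194,241,.03),('red',271,259,.02),('setter',325,257,.045),('blue',371,269,.04),('greenset',404,253,.045),('loupe',247,246,.026),('tin',441,262,.025),('spool',198,199,.024),('purp',182,270,.05)]:
    w=pix2w(None,D['top'],u,v,z); print(n,w.round(3),w2pix(None,D['side'],w).round())
c=ctrl.camera('wrist'); print({k:v for k,v in c.items() if k!='color'})
o=ctrl.get_obs(); print(rq(o['eef_rot']).round(3))
E
```

```text
stand [0.524 0.301 0.03 ] [324. 344.]
red [0.48  0.082 0.02 ] [355. 288.]
setter [ 0.486 -0.071  0.045] [356. 246.]
blue [ 0.456 -0.204  0.04 ] [371. 225.]
greenset [ 0.504 -0.299  0.045] [355. 209.]
loupe [0.514 0.151 0.026] [336. 302.]
tin [ 0.484 -0.413  0.025] [365. 200.]
spool [0.647 0.296 0.024] [260. 341.]
purp [0.438 0.327 0.05 ] [369. 346.]
{'camera_matrix': array([[348.77962188,   0.        , 313.72819099],
       [  0.        , 348.77962188, 235.34882324],
       [  0.        ,   0.        ,   1.        ]]), 'T_tool_cam': array([[-5.67259289e-05,  9.46467879e-01,  3.22798004e-01,
         8.29137824e-02],
       [ 9.99999956e-01,  1.47923069e-04, -2.57989535e-04,
        -4.76978627e-04],
       [-2.91928079e-04,  3.22797975e-01, -9.46467845e-01,
        -1.42108546e-01],
       [ 0.00000000e+00,  0.00000000e+00,  0.00000000e+00,
         1.00000000e+00]])}
[[ 0.921  0.389 -0.   ]
 [ 0.389 -0.921  0.001]
 [ 0.    -0.001 -1.   ]]
```

Request:
{"fn": "arm_command", "kwargs": {
  "plan": [0,0,0,0.135,0,0,0,0.135,0,0,0,0.13,15,-30,-1,0,15,-30,-1,0,15,-30,-1,0,15,-30,-1,0,15,-30,-1,0,15,-30,-1,0,15,-30,-1,0,15,-30,-1,0,15,-30,-1,0,15,-30,-1,0,15,-30,-1,0,15,-30,-1,0,15,-30,-1,0,15,-30,-1,0,15,-30,-1,0,0,0,0,0,0,0,0,0]
}}

```text
time_s: 2.15
eef_pos: [0.4488, -0.0792, 0.246]
eef_rot: [0.0, 1.0, 0.001, -0.0]
wrist_force: [0.1, 0.0, 0.4]
opening: 1.001
```

Run:
```python
from h import *; import pickle
o,c=shot('wrist','w1.png'); pickle.dump((o,c),open('w1.pkl','wb')); print(o['eef_pos'],rq(o['eef_rot']).round(3),o['q'],o['time_s'])
for w in [(.48,.082,.02),(.486,-.071,.045),(.456,-.204,.04)]: print(w2pix(o,c,w))
```

```text
[ 0.4487747  -0.07924773  0.24603321] [[ 1.     0.002 -0.001]
 [ 0.002 -1.    -0.   ]
 [-0.001  0.    -1.   ]] [-4.35932272e-01 -1.08718881e-01  1.87555446e+00 -4.42951076e-04
  1.37531362e+00  1.13300405e+00] 2.15
[159.85162787 168.010634  ]
[305.556416   165.69788719]
[436.89115303 195.16284334]
```

View pics/w1.png

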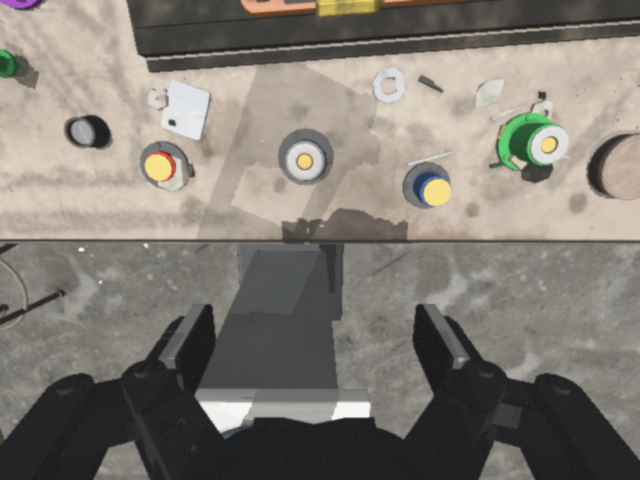

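The wrist view shows the red foot's brass top at about (158,166), the setter bore at (305,161) and the blue foot's top at (436,190). I'll refine these by colour centroid and move to the stand.

Run:
```python
from h import *; import pickle
o,c=pickle.load(open('w1.pkl','rb'))
h=cv2.cvtColor(c['color'],cv2.COLOR_RGB2HSV)
m=cv2.inRange(h,(18,90,120),(32,255,255))
for n,u,v,z,g in [('red',158,166,.02,14),('setter',305,161,.043,7),('blue',436,190,.04,14)]:
    s=m[v-25:v+25,u-25:u+25]; k,l,st,ce=cv2.connectedComponentsWithStats(s); i=1+np.argmax(st[1:,4])
    x,y=ce[i]+[u-25,v-25]; print(n,st[i],x,y,pix2w(o,c,x,y,z).round(4))
```

```text
red [ 12  14  27  26 529] 157.82986767485824 167.2249527410208 [0.4808 0.084  0.02  ]
setter [ 18  19  14  14 144] 304.1458333333333 161.00694444444446 [ 0.4903 -0.0696  0.043 ]
blue [ 13  14  27  27 542] 436.619926199262 191.93357933579335 [ 0.4593 -0.2033  0.04  ]
```

Request:
{"fn": "arm_command", "kwargs": {
  "plan": [4,-30,0,0,4,-30,0,0,4,-30,0,0,4,-30,0,0,4,-30,0,0,4,-30,0,0,4,-30,0,0,4,-30,0,0,4,-30,0,0,4,-30,0,0,4,-30,0,0,4,-30,0,0,0,0,0,0,0,0,0,0],
  "grip": 0.6
}}

```text
time_s: 3.6
eef_pos: [0.4972, 0.2792, 0.2458]
eef_rot: [0.0, 1.0, -0.0, -0.0]
wrist_force: [0.2, 0.2, -0.3]
opening: 0.6
```

Run:
```python
from h import *; import pickle
o,c=shot('wrist','w2f.png'); pickle.dump((o,c),open('w2.pkl','wb')); print(o['eef_pos'],rq(o['eef_rot']).round(3),o['q'],o['time_s'],w2pix(o,c,(.524,.301,.085)))
cv2.imwrite('pics/w2.png',cv2.resize(c['color'][60:300,160:480,::-1],None,fx=2.5,fy=2.5,interpolation=cv2.INTER_CUBIC))
```

```text
[0.49721042 0.27918164 0.24581308] [[ 1.    -0.001 -0.001]
 [-0.001 -1.    -0.001]
 [-0.001  0.001 -1.   ]] [ 3.03907530e-01  1.58823063e-01  1.60246966e+00 -6.47212952e-04
  1.38135663e+00  1.87541458e+00] 3.6 [288.8637311  183.97382467]
```

View pics/w2.png

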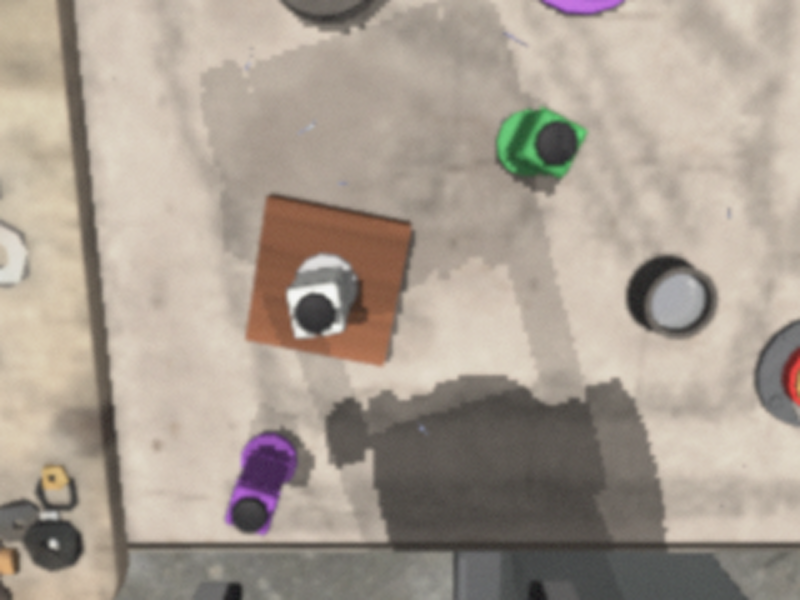

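The crop shows the cap at full-image pixel (286,185). The grip is turned a few degrees relative to the camera, in the opposite sense to the stand. I'll enlarge it for the yaw.

Run:
```python
from h import *; import pickle
o,c=pickle.load(open('w2.pkl','rb'))
cv2.imwrite('pics/w3.png',cv2.resize(c['color'][155:205,265:315,::-1],None,fx=12,fy=12,interpolation=cv2.INTER_CUBIC))
print(pix2w(o,c,286.4,184.8,.092), pix2w(o,c,160+325/2.5,60+280/2.5,.025))
P=[pix2w(o,c,160+a/2.5,60+b/2.5,.025) for a,b in((268,195),(412,225),(385,363),(247,338))]; print(np.round(P,4),np.mean(P,0))
```

```text
[0.52458811 0.30262545 0.092     ] [0.52535847 0.30377462 0.025     ]
[[0.5593 0.3259 0.025 ]
 [0.5475 0.268  0.025 ]
 [0.4901 0.2789 0.025 ]
 [0.501  0.3373 0.025 ]] [0.52447446 0.30253002 0.025     ]
```

View pics/w3.png

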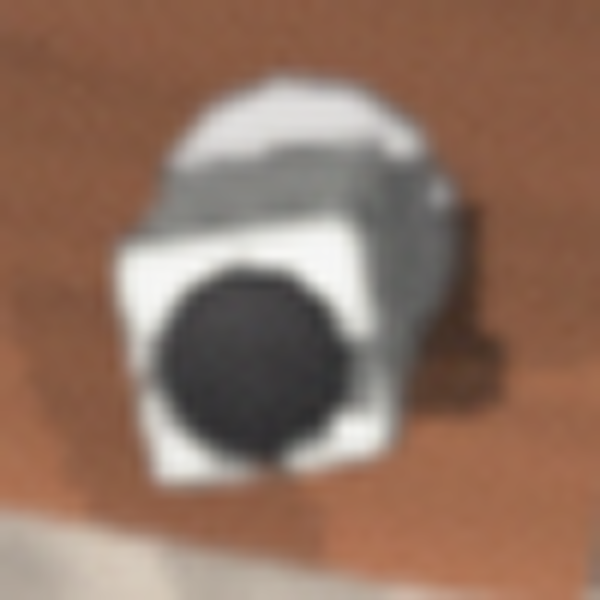

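Request:
{"fn": "arm_command", "kwargs": {
  "plan": [14,-12,0,0,13,-11,0,0,0,0,0,-0.08,0,0,0,-0.08,0,0,20,0,0,0,20,0,0,0,20,0,0,0,20,0,0,0,20,0,0,0,20,0,0,0,0,0]
}}

```text
time_s: 4.75
eef_pos: [0.5222, 0.3007, 0.1233]
eef_rot: [0.001, 0.997, 0.079, -0.003]
wrist_force: [-0.8, 0.1, -0.9]
opening: 0.604
```

Run:
```python
from h import *; import pickle
o,c=shot('wrist','w4f.png'); print(o['eef_pos'],o['wrist_force'],o['time_s'],w2pix(o,c,(.5245,.3025,.092)))
cv2.imwrite('pics/w4.png',c['color'][:,:,::-1])
```

```text
[0.52220798 0.30066567 0.12325843] [-0.82601597  0.14357143 -0.89075122] 4.75 [311.62058745 271.79151931]
```

View pics/w4.png

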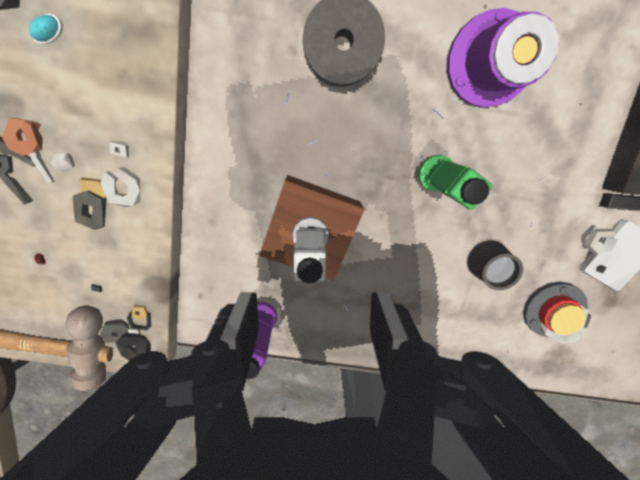

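The cap sits at (309,269) against a predicted (312,272), about 1 mm off, and the grip is square to the jaws. I'll descend and close.

Request:
{"fn": "arm_command", "kwargs": {
  "plan": [2,-2,10,0,0,0,20,0,0,0,20,0,0,0,20,0,0,0,9,0,0,0,0,0]
}}

```text
time_s: 5.4
eef_pos: [0.5252, 0.3052, 0.0465]
eef_rot: [0.0, 0.997, 0.08, -0.001]
wrist_force: [0.5, 0.3, -0.8]
opening: 0.6
```

Request:
{"fn": "arm_command", "kwargs": {
  "plan": [0,0,0,0,0,0,0,0,0,0,0,0,0,0,0,0,0,0,0,0,0,0,0,0],
  "grip": 0
}}

```text
time_s: 6.0
eef_pos: [0.5268, 0.3058, 0.0488]
eef_rot: [-0.0, 0.997, 0.08, 0.001]
wrist_force: [-0.4, -0.5, 6.0]
opening: 0.205
```

Request:
{"fn": "arm_command", "kwargs": {
  "plan": [0,0,-10,0,0,0,-20,0,0,0,-30,0,0,0,-30,0,0,0,0,0.08,0,0,0,0.08,-6,28,0,0,-6,28,0,0,-6,28,0,0,-6,28,0,0,-6,28,0,0,-6,28,0,0,-6,28,0,0,-4,26,0,0,0,0,0,0,0,0,0,0,0,0,0,0]
}}

```text
time_s: 7.7
eef_pos: [0.4797, 0.0843, 0.1375]
eef_rot: [-0.0, 1.0, 0.0, 0.0]
wrist_force: [0.8, 0.0, -0.4]
opening: 0.203
```

Run:
```python
from h import *; import pickle
o,c=shot('wrist','w5.png'); pickle.dump((o,c),open('w5.pkl','wb')); print(o['eef_pos'],rq(o['eef_rot']).round(3),o['wrist_force'],o['torque'],o['time_s'],o['opening'])
t=o['eef_pos']-[0,0,.0378]; print('tip px',w2pix(o,c,t),'cap',w2pix(o,c,t+[0,0,.081]),'red',w2pix(o,c,(.4808,.084,.02)))
```

```text
[0.47969947 0.08432252 0.13753132] [[ 1.  0.  0.]
 [ 0. -1.  0.]
 [ 0. -0. -1.]] [ 0.77877178  0.02553958 -0.42392762] [ 0.02375872 -0.05380681  0.04049158] 7.7 0.20260127056602736
tip px [314.25644484 271.25093623] cap [314.51483748 369.84746371] red [314.55820383 227.04846765]
```

View pics/w5.png

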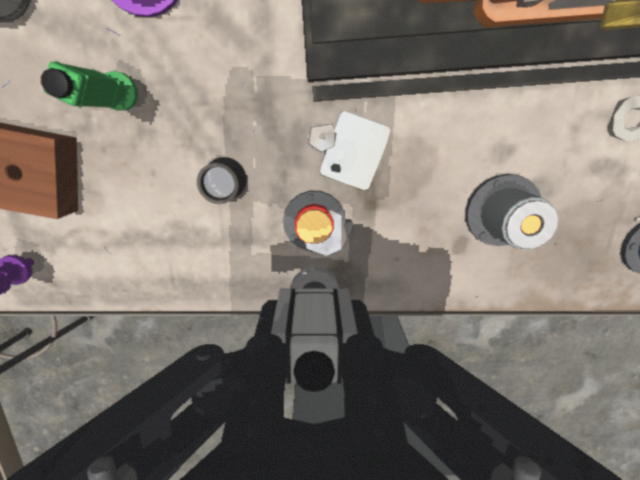

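The view shows the probe upright in the jaws with its cap at (314,370) as predicted, and the red foot's top at (314,224), about 2 mm farther in x than estimated. I'll lower it gently.

Request:
{"fn": "arm_command", "kwargs": {
  "plan": [2,0,20,0,0,0,20,0,0,0,20,0,0,0,12,0,0,0,2,0,0,0,2,0,0,0,2,0,0,0,2,0,0,0,0,0,0,0,0,0,0,0,0,0]
}}

```text
time_s: 8.85
eef_pos: [0.482, 0.0835, 0.0577]
eef_rot: [0.0, 1.0, -0.0, 0.0]
wrist_force: [0.1, -0.3, 1.4]
opening: 0.206
```

Request:
{"fn": "arm_command", "kwargs": {
  "plan": [0,0,1,0,0,0,1,0,0,0,0,0,0,0,0,0,0,0,0,0]
}}

```text
time_s: 9.35
eef_pos: [0.4824, 0.0836, 0.0574]
eef_rot: [0.0, 1.0, 0.0, 0.001]
wrist_force: [-6.8, -0.4, 18.4]
opening: 0.203
```

Request:
{"fn": "arm_command", "kwargs": {
  "plan": [0,0,-12,0,0,0,-30,0,0,0,-30,0,-2,29,0,0,-2,29,0,0,-2,29,0,0,-2,29,0,0,-2,29,0,0,-2,29,0,0,-2,29,0,0,-2,29,0,0,-2,29,0,0,-3,26,0,0,0,0,0,0,0,0,0,0]
}}

```text
time_s: 10.85
eef_pos: [0.4603, -0.2036, 0.1273]
eef_rot: [-0.0, 1.0, -0.001, -0.0]
wrist_force: [-0.9, 0.9, 0.1]
opening: 0.205
```

Run:
```python
from h import *; import pickle
o,c=shot('wrist','w6.png'); print(o['eef_pos'],o['eef_rot'],o['wrist_force'],o['opening'])
for w in[(.461,-.2033,.04),(.4903,-.0696,.043)]:print(w2pix(o,c,w))
h=cv2.cvtColor(c['color'],cv2.COLOR_RGB2HSV); m=cv2.inRange(h,(18,90,120),(32,255,255))
k,l,st,ce=cv2.connectedComponentsWithStats(m)
for s,e in zip(st[1:],ce[1:]):
    if s[4]>80: print(s,e,pix2w(o,c,*e,.04),pix2w(o,c,*e,.043))
```

```text
[ 0.46026039 -0.20358955  0.12727567] [-2.95985035e-04  9.99999541e-01 -9.02739281e-04 -1.22600360e-04] [-0.89981498  0.87466945  0.11005812] 0.20464121149597186
[313.77503719 240.47874953]
[112.17984154 200.74009582]
[459 165  22  22 380] [469.32368421 175.70789474] [ 0.5059761  -0.30548607  0.04      ] [ 0.50646103 -0.30415242  0.043     ]
[102 191  22  20 317] [112.69085174 200.84542587] [ 0.48952793 -0.06815515  0.04      ] [ 0.490228  -0.0699257  0.043    ]
[296 224  36  36 805] [313.04099379 239.72049689] [ 0.46156279 -0.20278878  0.04      ] [ 0.46262862 -0.20279837  0.043     ]
```

View pics/w6.png

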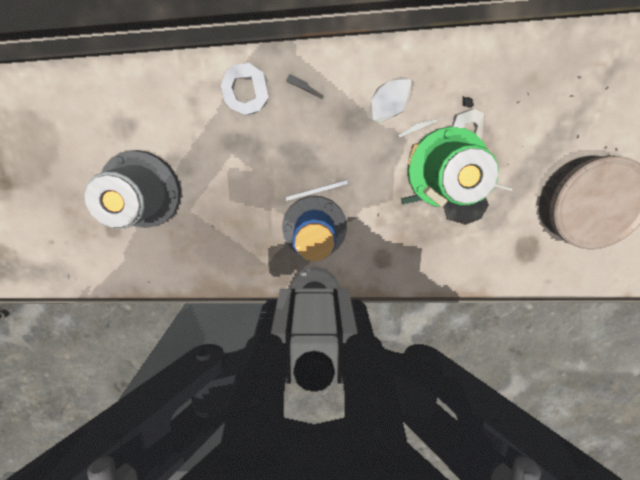

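The blue foot's top sits at (313,240) below the tip, and the probe is unchanged in the jaws.

Request:
{"fn": "arm_command", "kwargs": {
  "plan": [1,0,20,0,0,0,20,0,0,0,6,0,0,0,1,0,0,0,1,0,0,0,1,0,0,0,1,0,0,0,0.5,0,0,0,0,0,0,0,0,0,0,0,0,0]
}}

```text
time_s: 12.0
eef_pos: [0.4621, -0.2037, 0.0777]
eef_rot: [0.0, 1.0, -0.0, 0.001]
wrist_force: [-0.3, 1.8, 6.5]
opening: 0.198
```

Request:
{"fn": "arm_command", "kwargs": {
  "plan": [0,0,0.5,0,0,0,0,0,0,0,0,0,0,0,-11,0,0,0,-20,0,0,0,-20,0,5,-22,0,0,5,-22,0,0,5,-22,0,0,5,-22,0,0,5,-22,0,0,3,-24,0,0,0,0,0,0,0,0,0,0,0,0,0,0]
}}

```text
time_s: 13.5
eef_pos: [0.4896, -0.0701, 0.1275]
eef_rot: [0.0, 1.0, -0.0, 0.0]
wrist_force: [-0.9, -0.2, -1.5]
opening: 0.206
```

```bash
cat > s.py <<'E'
from h import *
import sys
o,c=shot('wrist',sys.argv[1]); print(o['eef_pos'],rq(o['eef_rot']).round(4).tolist(),o['wrist_force'],o['time_s'],o['opening'])
print(w2pix(o,c,(.4903,-.0698,.043)))
h=cv2.cvtColor(c['color'],cv2.COLOR_RGB2HSV); m=cv2.inRange(h,(18,90,120),(32,255,255))
k,l,st,ce=cv2.connectedComponentsWithStats(m)
for s,e in zip(st[1:],ce[1:]):
    if s[4]>80: print(s,e,pix2w(o,c,*e,.043))
cv2.imwrite('pics/c_'+sys.argv[1],cv2.resize(c['color'][180:420,200:440,::-1],None,fx=2.5,fy=2.5,interpolation=cv2.INTER_CUBIC))
E
python3 s.py w7.png
```

```text
[ 0.48964499 -0.07012627  0.12751339] [[1.0, -0.0005, 0.0003], [-0.0005, -1.0, -0.0005], [0.0003, 0.0005, -1.0]] [-0.93372227 -0.24285653 -1.52959786] 13.5 0.20642661787559294
[313.5906065  242.00376164]
[ 332    0  118   43 4125] [385.38060606  18.35418182] [ 0.62499236 -0.11056626  0.043     ]
[ 94 227  37  34 962] [112.00727651 242.94906445] [0.48971892 0.06956575 0.043     ]
[304 233  19  17 215] [312.4372093 240.8372093] [ 0.49115678 -0.06900454  0.043     ]
[ 478  263   38   34 1014] [496.44970414 279.45364892] [ 0.4616145  -0.20101033  0.043     ]
```

View pics/c_w7.png

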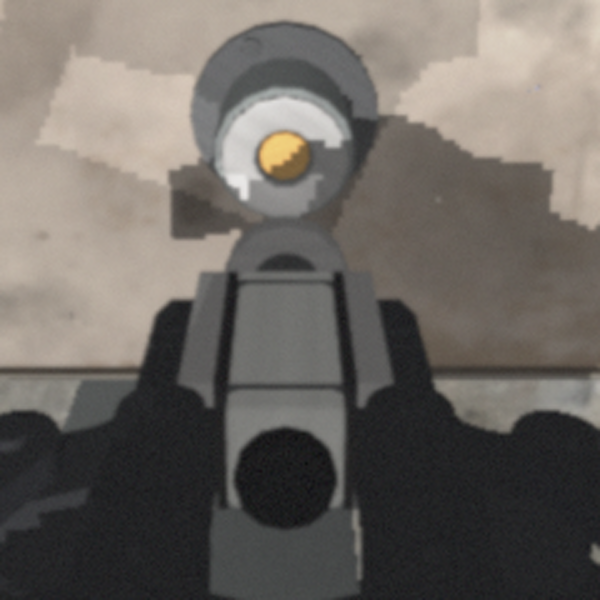

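The plunger is at (313.6,242.4), matching the prediction, and the collar is concentric with it to about 0.7 mm. I'll enter the bore gently.

Request:
{"fn": "arm_command", "kwargs": {
  "plan": [1,-0.5,15,0,0,0,15,0,0,0,6,0,0,0,3,0,0,0,3,0,0,0,2,0,0,0,2,0,0,0,2,0,0,0,0,0]
}}

```text
time_s: 14.45
eef_pos: [0.4909, -0.069, 0.0795]
eef_rot: [0.0, 1.0, -0.0, 0.0]
wrist_force: [-0.4, -0.4, 1.9]
opening: 0.2
```

Request:
{"fn": "arm_command", "kwargs": {
  "plan": [0,0,1,0,0,0,1,0,0,0,1,0,0,0,1,0,0,0,1,0,0,0,1,0,0,0,1,0,0,0,1,0,0,0,1,0,0,0,0,0,0,0,0,0]
}}

```text
time_s: 15.55
eef_pos: [0.4909, -0.0691, 0.0705]
eef_rot: [0.0, 1.0, -0.0, 0.0]
wrist_force: [-0.1, -0.1, 5.7]
opening: 0.205
```

Request:
{"fn": "arm_command", "kwargs": {
  "plan": [0,0,0.5,0,0,0,0.5,0,0,0,0.5,0,0,0,0.5,0,0,0,0.5,0,0,0,0,0,0,0,0,0]
}}

```text
time_s: 16.25
eef_pos: [0.491, -0.0691, 0.0688]
eef_rot: [0.0, 1.0, -0.0, 0.0]
wrist_force: [-2.8, 0.3, 11.7]
opening: 0.204
```

Request:
{"fn": "arm_command", "kwargs": {
  "plan": [0,0,0.5,0,0,0,0.5,0,0,0,0,0,0,0,0,0,0,0,0,0,0,0,0,0,0,0,0,0,0,0,0,0]
}}

```text
time_s: 17.05
eef_pos: [0.4911, -0.0691, 0.0687]
eef_rot: [0.0, 1.0, 0.0, 0.0]
wrist_force: [-6.2, 1.9, 20.9]
opening: 0.205
```

```bash
python3 s.py w8.png; python3 -c "
from h import *
o,c=shot('side','s8.png');u,v=w2pix(o,c,(.49,-.07,.06)).astype(int);print(u,v)
a=cv2.imread('pics/c_w8.png');b=cv2.resize(c['color'][v-40:v+40,u-14:u+14,::-1],None,fx=7,fy=7.5,interpolation=cv2.INTER_CUBIC)
cv2.imwrite('pics/f8.png',np.hstack([a,b]))"
```

```text
[ 0.49109493 -0.06913903  0.06869201] [[1.0, 0.0001, 0.0006], [0.0001, -1.0, -0.0005], [0.0006, 0.0005, -1.0]] [-6.21462597  1.930164   20.8582518 ] 17.05 0.20521202577717151
[315.47649747 282.17260732]
[ 344    0  126   17 1587] [399.11342155   6.15185885] [ 0.61723537 -0.10434302  0.043     ]
[  37  258   49   42 1476] [ 60.9200542  278.22628726] [0.49265448 0.0651919  0.043     ]
[ 524  306   50   43 1622] [548.61159063 327.28175092] [ 0.46236616 -0.20010196  0.043     ]
355 240
```

View pics/f8.png

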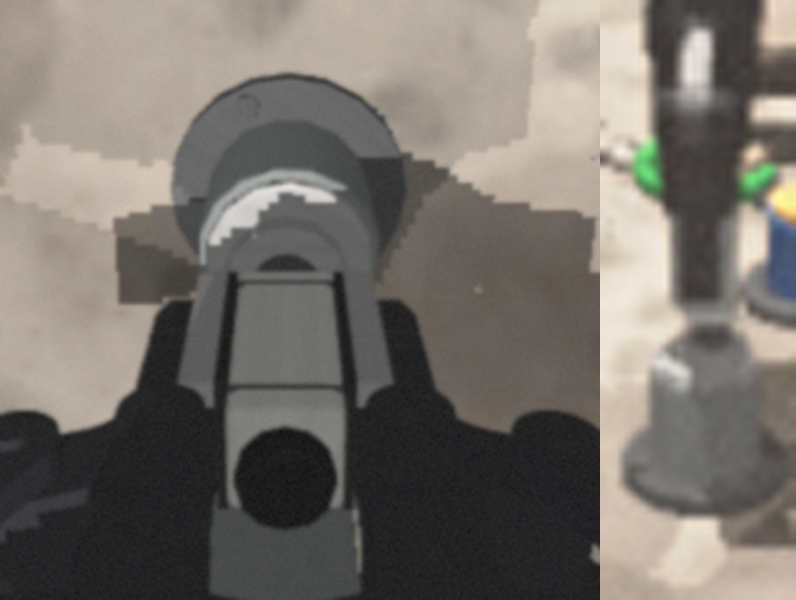

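The collar sits on the stop ring, concentric with it, at about (285,250) in the crop. The probe is upright and pressed with 21 N.

```bash
python3 -c "
from h import *
print(ctrl.hand_in()); o=ctrl.get_obs(); print(o['eef_pos'],o['wrist_force'],o['opening'],o['time_s'])"
```

```text
the job is handed in; nothing more can be done
None
the job is handed in; nothing more can be done
```

I took the probe from the stand and rested its tip on the red foot (1.4 N, then 18 N). I then rested it on the blue foot (6.5 N). After that I pressed the plunger down until the collar met the stop ring, and handed in at about 17 s with the probe still gripped.

- **Last force and height:** the TCP stayed at 68.7 mm as I pressed further, and the wrist force rose to 21 N. The plunger accounts for about 8 N of that, less the probe's weight, so roughly 14 N is on the ring. The inferred tip height is 31 mm, which corresponds to full plunger travel of about 12 mm.
- **Last picture:** the collar was seated on the ring and concentric with it, and the tool was vertical. A sideways wrist force of about 6 N was present while pressing.
- **Not checked:** I never steered into the loupe, tin or spool, but I did not measure their positions at the end. Handing in reports no verdict and I could not read the state afterwards, so the final second is unconfirmed.

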